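Lock an eye-examination instrument's cross-slide with its tapered transport pin

ROBOT

A 6-joint arm with a two-finger parallel gripper is mounted at the origin on the work surface. World frame = base frame: x ahead of the robot, y to its left, z up, the work surface at z = 0. Lengths are in m, angles in rad, forces in N, time in s.
With the tool pointing down it reaches from about 0.275 to 0.825 m from the base axis. Payload 4.9 kg.
Tool frame: the origin (TCP) lies midway between the tips of the shut fingers; the grasp point (between the pads) lies 19 mm behind it (grip_point_offset is the distance from the TCP to the grasp point, in m); z points along the fingers, x is the direction in which the jaws open and shut, and the axes are right-handed (so a half turn about z gives the same grasp; the last joint's range is limited). The gripper opens to 85 mm and grips with 20 to 120 N. Pads are 22 mm wide; open, the fingers measure 114 mm over their backs; the gripper's body (76 mm by 85 mm) begins 54 mm behind the grasp point. The pads swing forward as they close: fully open they stand 13 mm farther back than shut.
Start: joints at [1.109, 0.326, -0.193, 1.052, 0, 1.437], TCP at [0.177, 0.521, 0.231] pointing down, gripper open.
Joint ranges: [-2.65, 2.65], [-0.97, 1.79], [-1.3, 1.35], [-1.93, 2.1], [-1.47, 1.37], [-3.14, 3.14]. Speed limits (rad/s): [2.57, 2.57, 3.14, 3.14, 3.14, 3.14].

INTERFACE

Orientations are given as a rotation vector (axis times angle).
In Python, from cell import * gives the robot as it stands. Calls block until the motion is done:
- movep(position, orientation): joint-space move of the TCP to a pose.
- move_l(position, velocity=0.15, rot=None, until_force=None): straight line of the TCP; rot=None keeps the orientation; velocity is the mean speed in m/s. With until_force (N) it stops when the force on the tool has changed by that much, and returns True; else False.
- set_joints(angles): joint-space move.
- let_go() and grab(newtons=None): open the fingers fully, or close them until they stop; newtons is the grip in N (None keeps the last).
- sleep(seconds).
- ik(position, orientation): joint angles nearest the present ones, or None.
- get_state(): the state.
- grab_frame(name): name is "scene" or "top" or "wrist"; returns a dict with "img" (400x640x3 uint8, red, green, blue), "fx", "fy", "cx", "cy" (pixels), "cam_to_world" (4x4, takes a point from camera to world coordinates); the wrist camera has in their place "T_tool_cam" (4x4, takes a point from camera to tool coordinates, whose origin is the TCP and whose axes are the tool frame's). Camera axes: x right, y down, z forward; pixel columns grow to the right and rows downward; lengths in m; the calibration is good to about 2 mm. The wrist camera is an equidistant fisheye: a pixel r from the principal point sees the ray r / f radians off the axis. A picture is of the moment at which its call begins: read the wrist's pose just before it. There is no depth.
A pose or a line that the arm cannot do raises MotionError and nothing moves.
- sign_off(): hands the job in, once; it reports no verdict.
Trained networks look in the newest picture that a camera, given by its name, has taken for a name from the list of things; names that differ only in an ending like _2 or _b are one class to them, and where a whole thing is asked for, a point or a joint stands for the part that bears it (a point fixed in the world has none). Each returns a list of dicts, best first, with "score" (0 to 1); they miss things now and then, are a little off and sometimes report something else, mostly with a low value. They report only what shows in the picture. A call takes as long as a camera call. They do not tell look-alikes from the thing itself.
- spot_in(camera, name): "centre" ([column, row] in pixels, amid what is visible of it).
- silhouettes(camera, name): "mask" (400x640 bool, what is visible of it) and "centre" ([column, row] in pixels, amid what is visible of it).
- tip_of(camera, name): "centre" ([column, row] in pixels: a listed point, or the origin of a listed thing).
The state is a dict: "clock": time; "q": joint angles; "joint_velocities": joint speeds; "tau": joint torques, N m; "position": TCP position; "eef_rot": TCP orientation; "contact_force": force on the tool from outside, world axes, zero at the start; "wrist_torque": the same for the moment, N m; "finger_gap": opening from 0.0 (shut) to 1.0 (fully open).
Only numpy, scipy, OpenCV 4.12 (cv2) and the standard library are available. Lean on these libraries where they do the work, as an engineer would, in place of code of your own. Each camera call takes 0.05 s, during which the arm holds its last target. There are 200 camera calls.

TASK

Lock the instrument for moving: draw the tapered transport pin out of its grey park block and push it down through the hole in the white carriage and the hidden hole in the stand under it, which are a little out of line, so that the pin's taper draws the carriage into line, and go on until its collar sits flush on the carriage. Feel your way and do not force it, let the pin alone (not the gripper) move the carriage, leave the pin standing there released, and leave the bottle, glue stick and spectacle case where they are.

Things in the scene. Friction and masses are not known exactly. Their poses are not given: they have to be found in the camera images.
- pin_grip (a point): Transport pin, loose, 0.15 to 0.26 kg, upright in the park block at the start: a square black handle (24 x 24 mm, 40 mm tall) on a steel collar (40 mm across, 6 mm thick), under it a steel shank. This point is the middle of the handle's grip, on the pin's axis, 28 mm above the collar's underside; z points up along the pin, x and y are square to the handle's sides.
- pin_collar (a point): Same pin: centre of the collar's underside, z up along the pin. Below it the shank is 28 mm in diameter for 21 mm, then tapers evenly over 48 mm to a 5 mm nose; the nose's end is 70 mm below this point.
- holder: Park block, grey, fixed, 66 x 66 x 76 mm tall, with an upright through hole (30 mm) in which the pin stands with its collar on the block's top; origin at the centre of its underside.
- upper_hole (a point): Centre of the mouth of the upright hole (29.5 mm in diameter, through a 10 mm plate) in the white carriage, on its top face, about 81 mm above the table; z up, x and y along the slides. It starts 9 to 11 mm to the +x side of the socket's middle and up to 2 mm off it in y. A joystick (top 98 mm above this face) stands 140 mm to its -y side; a hump with a steel column (top 93 mm above this face) to its +x side.
- lower_nominal (a point): Middle of the lock socket under the carriage, at the stand's top, 11 mm below the carriage's top face; z up, x and y along the slides. The lower hole (29.5 mm in diameter, 16 mm deep, free space below) is in an eccentric steel bush fixed there: its axis lies 7 mm off this point, in a direction that differs each time and must be found by feel.
- bottle: Bystander: white bottle, 60 mm wide, 130 mm tall, origin under its centre.
- gluestick: Bystander: yellow glue stick standing on end, 25 mm wide, 90 mm tall, origin under its centre.
- case: Bystander: black spectacle case, 95 x 50 x 34 mm, origin under its centre.
- carriage: White carriage plate, 240 x 240 x 10 mm, on the stand; origin at the centre of its underside. It slides level in x and y against dry friction of about 2 N along each, stays where it is left, does not turn or lift. The gripper may touch it or the stand with no more than 4 N.
- base: Fixed grey stand, 240 x 320 x 70 mm tall, origin at the centre of its underside, axes parallel to the carriage's. More than 45 N between the pin and all of carriage and stand spoils the slide; drawing the carriage in takes up to about 10 N downward.
- socket: The fixed lock socket in the stand, with the eccentric bush, hidden under the carriage; origin on the table under its middle. The bush is soft: the pin must never load it with more than 12 N, so ease the pin sideways towards where the side load vanishes.
Things that resemble listed ones, but are neither listed nor needed, are in the scene too. There is more than one size of the holder; the job needs the largest.

How it is judged:
By the outcome, as a careful person would: the job done as asked, in the order asked, and still so for the second after the job is handed in, with the robot touching nothing.
It also fails if it takes over 64 s, if anything falls off the work surface, if the arm or the gripper's body presses on something with over 40 N, if the wrist force passes 120 N, or if a joint passes its speed limit or range.

## Working session

There is one attempt and no reset: what is moved stays moved. The work goes in short steps, each a Python script; the robot and the scene stay as the last script left them, time stands still between calls to the robot, and variables do not carry over. Pictures are saved under pics/ and viewed, about 8 in all and at most 12, crops included, and the job is handed in when it is done.

```bash
mkdir -p pics; ls; python3 - <<'E'
from cell import *
import cv2, numpy as np
ims=[]
for c in ("scene","top"):
    f=grab_frame(c); ims.append(f["img"])
    print(c,f["fx"],f["fy"],f["cx"],f["cy"]); print(np.array(f["cam_to_world"]).round(4).tolist())
    for n in ("pin_grip","pin_collar","holder","upper_hole","bottle","gluestick","case","carriage","base"):
        try: print(n,[(np.round(d["centre"],1).tolist(),round(d["score"],2)) for d in tip_of(c,n)][:4])
        except Exception as e: print(n,e)
    cv2.imwrite(f"pics/{c}0.png",f["img"][:,:,::-1])
s=get_state(); print(s)
E
```

```text
pics
scene 467.522866247077 467.522866247077 322.85781976733995 198.96348212767927
[[-0.2432, 0.7599, -0.6028, 1.1812], [0.9698, 0.1797, -0.1648, 0.1676], [-0.0169, -0.6247, -0.7807, 0.9971], [0.0, 0.0, 0.0, 1.0]]
pin_grip [([223.2, 173.3], 0.75)]
pin_collar [([228.4, 178.9], 0.48)]
holder [([188.4, 191.4], 0.97), ([229.5, 198.9], 0.87), ([240.2, 165.3], 0.71)]
upper_hole [([395.2, 233.2], 0.76), ([223.6, 242.3], 0.5)]
bottle [([297.0, 207.9], 0.84)]
gluestick [([476.7, 231.9], 0.73), ([398.4, 233.8], 0.53), ([226.4, 179.3], 0.38)]
case [([220.0, 246.1], 0.72)]
carriage [([367.3, 252.8], 0.93), ([223.3, 178.7], 0.49)]
base [([297.0, 209.7], 0.72), ([362.8, 266.3], 0.63)]
top 467.7008993653403 467.7008993653403 318.1791049869177 187.99386684550058
[[-0.0003, -0.9947, 0.1032, 0.3926], [-1.0, -0.0004, -0.0068, -0.0068], [0.0068, -0.1032, -0.9946, 1.2123], [0.0, 0.0, 0.0, 1.0]]
pin_grip []
pin_collar [([429.2, 201.1], 0.66), ([274.6, 161.0], 0.26)]
holder [([430.3, 249.7], 0.91), ([468.6, 208.1], 0.85), ([426.3, 207.1], 0.65), ([240.9, 182.9], 0.5)]
upper_hole [([241.6, 178.4], 0.63)]
bottle [([353.7, 211.8], 0.96)]
gluestick [([166.7, 227.2], 0.74)]
case [([410.4, 147.5], 0.92)]
carriage [([270.6, 148.7], 0.62), ([430.5, 201.6], 0.35)]
base [([274.3, 160.4], 0.82)]
{'clock': 1.0, 'q': array([ 1.10876518e+00,  3.26162856e-01, -1.92607582e-01,  1.05199617e+00,
       -1.18245530e-05,  1.43660059e+00]), 'joint_velocities': array([ 0.00048343, -0.00082761,  0.00323684,  0.0013011 , -0.00148555,
        0.00136559]), 'tau': array([-2.12278181e-03, -4.43335104e+01,  2.62761408e+01,  1.06128286e-03,
        1.43605794e-04,  2.10646425e-05]), 'position': array([0.17709472, 0.52072598, 0.2312982 ]), 'eef_rot': array([-2.55416656e+00, -1.82915713e+00, -4.99420944e-05]), 'contact_force': array([-0.68789062, -0.56025989, -0.89488523]), 'wrist_torque': array([ 0.03073012, -0.03304533,  0.05690231]), 'finger_gap': 0.9983762797679115}
```

View pics/scene0.png

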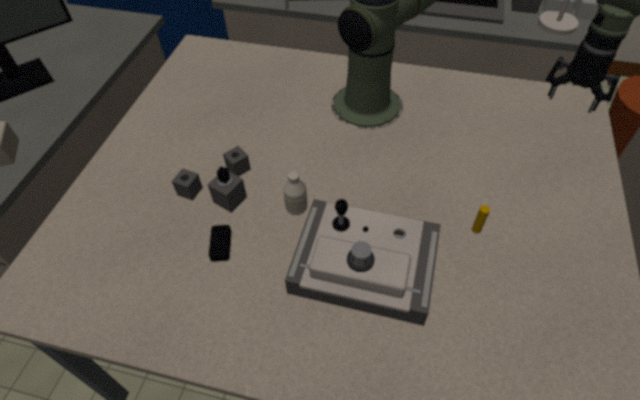

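View pics/top0.png

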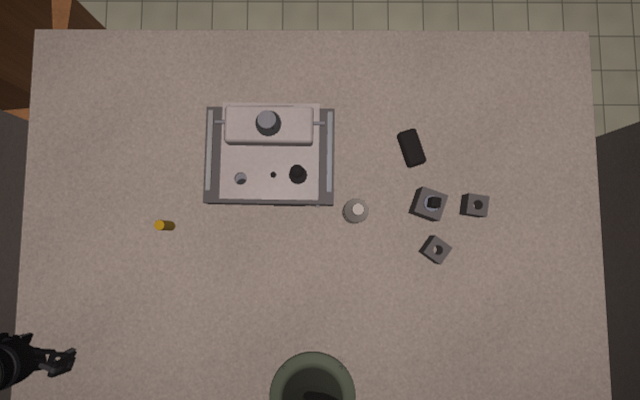

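```bash
cat > h.py <<'E'
from cell import *
import cv2, numpy as np
from scipy.spatial.transform import Rotation as R
def down(yaw): return (R.from_euler('z',yaw)*R.from_euler('x',np.pi)).as_rotvec()
def ray(f,uv,pose=None):
    u=np.array(uv,float)
    d=(u-[f["cx"],f["cy"]])/[f["fx"],f["fy"]]
    if pose is None:
        T=np.array(f["cam_to_world"]); v=np.array([d[0],d[1],1])
    else:
        t=np.linalg.norm(d); v=np.array([*(np.sin(t)*d/max(t,1e-9)),np.cos(t)])
        W=np.eye(4); W[:3,:3]=R.from_rotvec(pose[1]).as_matrix(); W[:3,3]=pose[0]; T=W@np.array(f["T_tool_cam"])
    return T[:3,3],T[:3,:3]@v
def at_z(f,uv,z,pose=None):
    o,d=ray(f,uv,pose); return o+d*(z-o[2])/d[2]
def project(f,P,pose):
    W=np.eye(4); W[:3,:3]=R.from_rotvec(pose[1]).as_matrix(); W[:3,3]=pose[0]; T=W@np.array(f["T_tool_cam"])
    p=T[:3,:3].T@(np.array(P)-T[:3,3]); t=np.arctan2(np.hypot(p[0],p[1]),p[2]); n=p[:2]/max(np.hypot(*p[:2]),1e-9)
    return n*t*np.array([f["fx"],f["fy"]])+[f["cx"],f["cy"]]
def wrist(name):
    s=get_state(); f=grab_frame("wrist"); cv2.imwrite(f"pics/{name}.png",f["img"][:,:,::-1]); return f,(s["position"],s["eef_rot"])
E
python3 - <<'E'
from h import *
f=grab_frame("top"); g=grab_frame("scene")
print("hole top",at_z(f,(240.5,178.7),.081),"scene",at_z(g,(398,233),.081))
print("joystick",at_z(f,(297.5,174),.17))
print("collar top",at_z(f,(429.2,201.1),.08),"hold", at_z(f,(426.3,207.1),0), "grip scene",at_z(g,(223.2,173.3),.104))
print("bottle",at_z(f,(353.7,211.8),0))
w=grab_frame("wrist"); print({k:np.round(v,4).tolist() for k,v in w.items() if k!="img"})
hole=at_z(f,(240.5,178.7),.081)
movep([hole[0]-.03,hole[1],.30],down(np.pi/2))
w,p=wrist("w_hole"); print(p, get_state()["clock"])
for n in("upper_hole","carriage"): print(n,[(d["centre"],d["score"],at_z(w,d["centre"],.081 if n[0]=='u' else .071,p)) for d in tip_of("wrist",n)])
E
```

```text
hole top [0.53269126 0.17453443 0.081     ] scene [0.53299878 0.1722526  0.081     ]
joystick [0.53237738 0.03251342 0.17      ]
collar top [ 0.47819265 -0.28444633  0.08      ] hold [ 0.46860364 -0.29612254  0.        ] grip scene [ 0.46869243 -0.29088611  0.104     ]
bottle [ 0.4563803  -0.10721945  0.        ]
{'fx': 309.7069, 'fy': 309.7069, 'cx': 319.6084, 'cy': 198.3863, 'T_tool_cam': [[1.0, 0.0001, -0.001, -0.0021], [0.0002, 0.9511, 0.3089, -0.079], [0.0009, -0.3089, 0.9511, -0.1426], [0.0, 0.0, 0.0, 1.0]]}
(array([0.50231151, 0.1751968 , 0.29985152]), array([-2.22008509e+00, -2.22217571e+00,  2.20126969e-04])) 2.95
upper_hole [([317.3, 191.7], 0.63, array([0.53126484, 0.17009088, 0.081     ]))]
carriage [([268.7, 240.0], 0.73, array([0.60172408, 0.1047579 , 0.071     ]))]
```

View pics/w_hole.png

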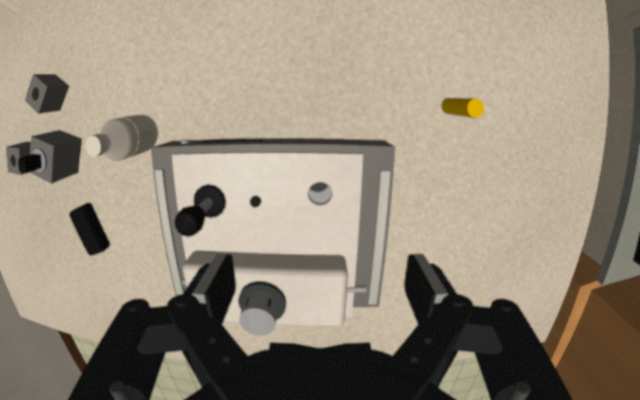

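The view shows the stand with the hole at about (320,193), the small decoy hole at (256,201), the joystick to its -y side and the hump at +x. The pin's block is at (50,157).

```bash
python3 - <<'E'
from h import *
movep([.45,-.292,.27],down(np.pi/2))
w,p=wrist("w_pin"); print(p,get_state()["clock"])
for n,z in(("pin_grip",.104),("pin_collar",.076),("holder",0)): print(n,[(np.round(d["centre"],1),round(d["score"],2),at_z(w,d["centre"],z,p).round(4)) for d in tip_of("wrist",n)])
for i,d in enumerate(silhouettes("wrist","pin_grip")): print(i,d["score"],d["centre"],d["mask"].sum())
a=cv2.imread("pics/w_pin.png"); b=cv2.imread("pics/w_hole.png")
c=project(w,[.474,-.29,.1],p); print(c); x,y=map(int,c); x0,y0=max(x-65,0),max(y-65,0); print("crop",x0,y0)
A=cv2.resize(a[y0:y0+130,x0:x0+130],(400,400),interpolation=3) if True else 0
B=cv2.resize(b[168:218,295:345],(400,400),interpolation=3)
cv2.imwrite("pics/crop1.png",np.hstack([A,B]))
E
```

```text
(array([ 0.45049109, -0.29121478,  0.27010534]), array([2.21988535e+00, 2.22287204e+00, 5.82536477e-04])) 4.8167
pin_grip [(array([322.7, 200.4]), 0.86, array([ 0.4733, -0.2902,  0.104 ])), (array([632. , 161.6]), 0.66, array([0.4098, 0.1958, 0.104 ])), (array([534.3, 245.9]), 0.63, array([ 0.5381, -0.0037,  0.104 ])), (array([320.9, 192.7]), 0.32, array([ 0.4648, -0.2921,  0.104 ]))]
pin_collar [(array([318.7, 194.2]), 0.66, array([ 0.4751, -0.2945,  0.076 ]))]
holder [(array([307.1,  96.1]), 0.89, array([ 0.364, -0.31 ,  0.   ])), (array([232.4, 177. ]), 0.79, array([ 0.4733, -0.4164,  0.    ])), (array([322.9, 175.4]), 0.74, array([ 0.4717, -0.289 ,  0.    ]))]
0 0.98 [320.1, 198.7] 1118
[322.8831628 199.8732393]
crop 257 134
```

View pics/crop1.png

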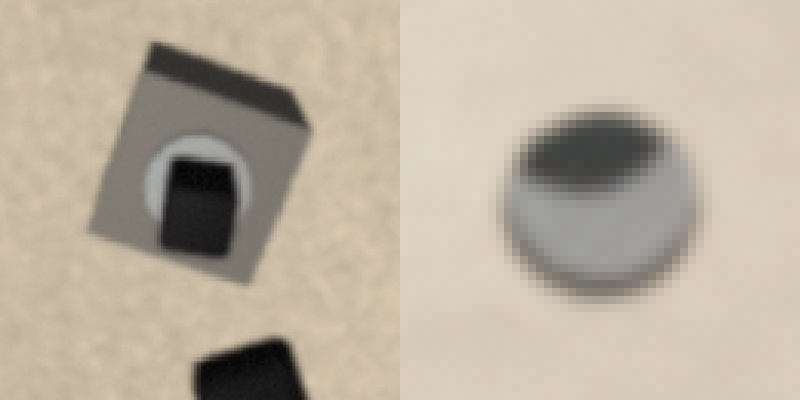

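The left crop shows the square handle turned about 6° on its collar in the largest block, with its top face spanning crop (160..237, 190..256). The right crop shows the hole centre at about (319.7,192.6), and the dark bush opening is visible through it on the -x side.

```bash
python3 - <<'E'
from h import *
w=grab_frame("wrist"); s=get_state(); p=(s["position"],s["eef_rot"])
c=np.array([(167,190),(237,192),(228,256),(160,248)])/3.077+[257-.3,134-.3]
P=np.array([at_z(w,u,.122,p)[:2] for u in c]); print(P.round(4),P.mean(0).round(4)); 
for i in range(4): d=P[(i+1)%4]-P[i]; print(np.hypot(*d).round(4),np.degrees(np.arctan2(d[1],d[0])).round(1))
# collar circle z=.082 : crop cols 145..252, top row 135
for u in((145,187),(252,187),(198,134)): print("collar",at_z(w,np.array(u)/3.077+[256.7,133.7],.082,p).round(4))
ph=(np.array([0.50231151,0.1751968,0.29985152]),np.array([-2.22008509,-2.22217571,2.2e-4]))
print("hole",at_z(w,(319.7,192.6),.081,ph).round(4)); print("bush edge",at_z(w,(316.4,191.2),.07,ph), at_z(w,(295+125/8-.5,168+175/8-.5),.07,ph), at_z(w,(295+260/8-.5,168+150/8-.5),.07,ph))
E
```

```text
[[ 0.462  -0.3023]
 [ 0.4626 -0.2799]
 [ 0.4846 -0.2825]
 [ 0.4818 -0.3047]] [ 0.4728 -0.2923]
0.0224 88.3
0.0221 -6.8
0.0224 -97.1
0.02 173.0
collar [ 0.4734 -0.3115  0.082 ]
collar [ 0.4734 -0.2725  0.082 ]
collar [ 0.4535 -0.2922  0.082 ]
hole [0.5324 0.173  0.081 ]
bush edge [0.53391318 0.1688743  0.07      ] [0.53153009 0.16101445 0.07      ] [0.52744504 0.18213095 0.07      ]
```

```bash
python3 - <<'E'
from h import *
r=down(np.radians(84.5))
move_l([.4735,-.292,.15],.2,rot=r)
print(move_l([.4735,-.292,.085],.08,until_force=8))
f0=get_state()["contact_force"]
grab(90); s=get_state(); print(s["position"],s["finger_gap"],f0,s["contact_force"])
move_l([.4735,-.292,.165],.06); print(get_state()["contact_force"])
move_l([.4735,-.292,.29],.2)
move_l([.5235,.1715,.29],.22)
sleep(.4)
w,p=wrist("w_held"); s=get_state(); print(s["clock"],s["position"],s["finger_gap"],s["contact_force"],s["wrist_torque"])
print(tip_of("wrist","upper_hole"),tip_of("wrist","pin_collar"))
print("exp hole",project(w,[.5324,.173,.081],p),"nose",project(w,s["position"]+[0,0,-.079],p))
a=cv2.imread("pics/w_held.png"); cv2.imwrite("pics/w_heldc.png",cv2.resize(a[120:270,220:420],(800,600),interpolation=3))
E
```

```text
False
[ 0.47365068 -0.29118876  0.08528339] 0.2697167018875294 [ 0.39059793 -0.85134403  0.06778106] [-0.33683605  3.92212723  5.05359753]
[-0.02399201  0.11093613 -1.71791797]
12.35 [0.52353091 0.17140238 0.2899936 ] 0.26823878483641295 [-0.1381418  -0.69519105 -1.68087393] [ 0.0495447  -0.0142179  -0.01456239]
[] [{'centre': [316.8, 250.1], 'score': 0.86}, {'centre': [324.4, 176.8], 'score': 0.2}]
exp hole [323.80717709 177.25806016] nose [322.72268669 207.81906487]
```

View pics/w_heldc.png

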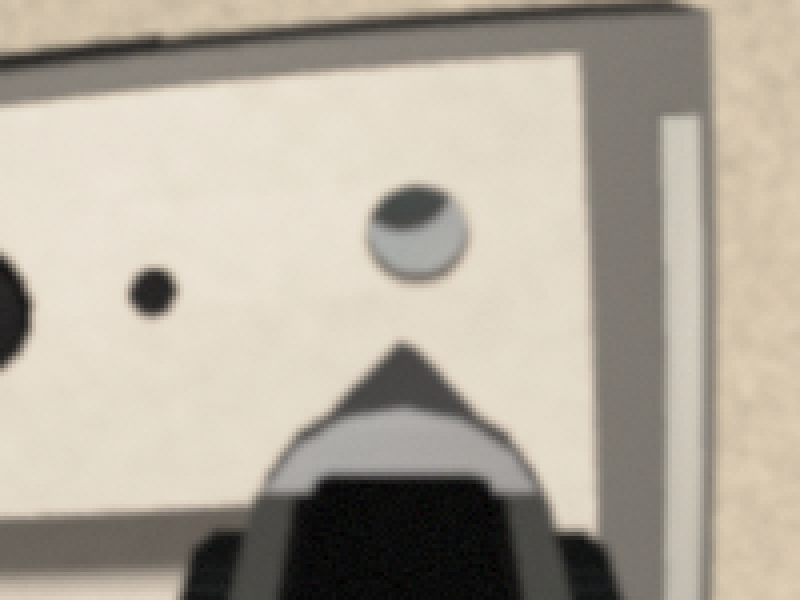

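The crop shows the pin held upright with its nose tip at crop (403,343). The carriage hole is centred at (417,232), and the dark bush opening's edge passes through (375,226), (405,230) and (447,205).

```bash
python3 - <<'E'
from h import *
from scipy.optimize import least_squares
w=grab_frame("wrist"); s=get_state(); p=(s["position"],s["eef_rot"])
px=lambda c: np.array(c)/4+[220-.4,120-.4]
off=np.array([-.0007,.0014])
hole=at_z(w,px((417,232)),.081,p)[:2]+off
E=np.array([at_z(w,px(c),.07,p)[:2]+off for c in((376,226),(405,230),(430,220),(446,206))])
b=least_squares(lambda c:np.hypot(*(E-c).T)-.01475,[.519,.171]).x
print("hole",hole,"bush",b,np.hypot(*(E-b).T), "dist",np.hypot(*(b-hole)))
d=b-hole; t=hole+d*min(1,.009/np.hypot(*d)); print("target",t)
move_l([*t,.29],.1); move_l([*t,.168],.15); sleep(.3); print(get_state()["contact_force"])
hit=move_l([*t,.141],.02,until_force=3.5); sleep(.2); s=get_state(); print(hit,s["position"],s["contact_force"],s["wrist_torque"],s["clock"])
E
```

```text
hole [0.53209559 0.1745727 ] bush [0.5194153 0.1710104] [0.01514347 0.01448765 0.01434288 0.01527498] dist 0.013171176609213785
target [0.52343102 0.17213854]
[-0.01632383 -0.28114265 -1.89360207]
False [0.52343109 0.17230397 0.14105258] [2.87414744 2.11272894 0.25207583] [ 0.45106703 -0.55083898 -0.05168033] 15.7167
```

```bash
cat >> h.py <<'E'
def F(n=4):
    a=[]
    for _ in range(n): a.append(get_state()["contact_force"]); sleep(.03)
    return np.mean(a,0)
F0=np.array([0,-.4,-1.8])
def probe(d,maxd=.016,lim=4.3,v=.012):
    d=np.array([*d,0.]); s0=get_state()["position"]
    for _ in range(8):
        c=-(F(2)-F0)@d; s=get_state()["position"]
        if c>lim-.4 or (s-s0)@d>maxd-.0003: break
        move_l(s0+d*maxd,v*max(maxd-(s-s0)@d,.001)/max(maxd-(s-s0)@d,.001),until_force=max(lim-c,1.3))
    s=get_state(); print(d[:2],s["position"].round(4),(F(3)-F0).round(1),round(s["clock"],1)); return s["position"]
E
python3 - <<'E'
from h import *
s=get_state()["position"]; z=s[2]
a=probe((-1,0)); move_l([a[0]+.008,a[1],z],.04)
b=probe((1,0)); x=(a[0]+b[0])/2
move_l([x,a[1],z],.04); print(F()-F0)
E
```

```text
[-1.  0.] [0.5077 0.1723 0.1411] [ 4.7  0.8 -1.3] 18.0
[1. 0.] [0.531  0.1722 0.1406] [-2.   0.8  0.7] 20.0
[0.36302377 0.45604228 0.21638821]
```

```bash
python3 - <<'E'
from h import *
s=get_state()["position"]; z=.141
move_l([.529,s[1],z],.04); b=probe((1,0),.01)
x=(.5077+b[0])/2; print("x",x)
move_l([x,s[1],z],.05)
c=probe((0,-1)); move_l([x,c[1]+.012,z],.05)
d=probe((0,1),.018); print("y",(c[1]+d[1])/2)
E
```

```text
[1. 0.] [0.5345 0.1722 0.1382] [ 0.   0.7 -0.4] 25.3
x 0.5211163703810835
[ 0. -1.] [0.5211 0.1601 0.1387] [1.7 0.6 1.1] 29.0
[0. 1.] [0.521  0.1827 0.1372] [ 1.2 -0.4  0.4] 33.6
y 0.17139146366347358
```

```bash
python3 - <<'E'
from h import *
w,p=wrist("w_ins"); s=get_state(); print(s["clock"],s["position"],s["finger_gap"],s["contact_force"]-F0,s["wrist_torque"],R.from_rotvec(s["eef_rot"]).as_matrix()[:,2])
a=cv2.imread("pics/w_ins.png"); cv2.imwrite("pics/w_insc.png",cv2.resize(a[120:270,220:420],(800,600),interpolation=3))
E
```

```text
33.725 [0.52097072 0.18251025 0.13685608] 0.2696278237777256 [ 1.94682817 -0.87442355  1.7284719 ] [-0.01973312 -0.45081527 -0.02063715] [-0.06272633 -0.01567399 -0.99790768]
```

View pics/w_insc.png

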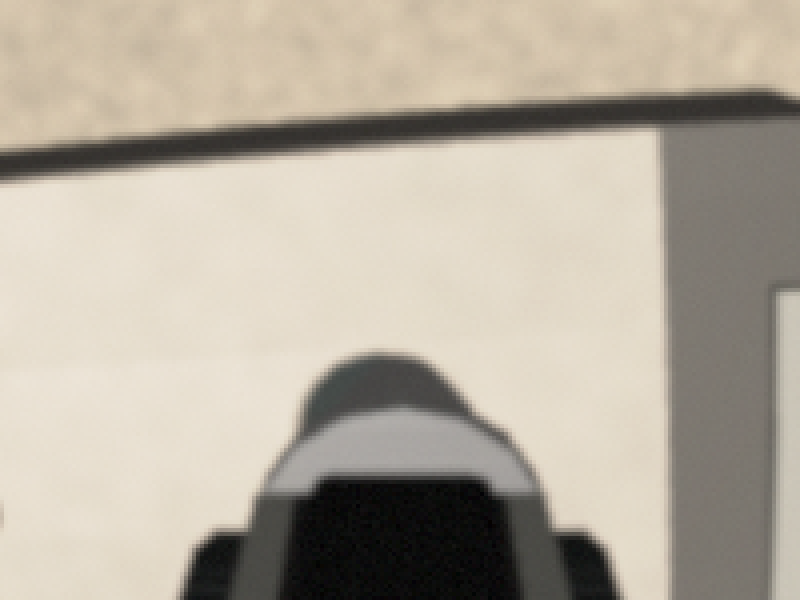

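The tool has tilted 3.6°, because interrupted moves with rot=None kept the measured orientation. I'll restore the vertical explicitly and ease the pin down with force-guided steps.

```bash
cat >> h.py <<'E'
RV=down(np.radians(84.5))
def ease(c,z,zend,step=.002,gain=.0004,fmax=9,dead=2.3,tmax=10):
    c=np.array(c,float); t0=get_state()["clock"]; k=0
    while z>zend+1e-5:
        f=F(3)-F0; e=np.sign(f[:2])*np.maximum(abs(f[:2])-dead,0)
        s=get_state(); k+=1
        if k%2 or e.any(): print(round(s["clock"],1),c.round(4),round(z,4),s["position"].round(4),f.round(1))
        if abs(f[2])>fmax or s["clock"]-t0>tmax: print("stop"); break
        c=c+np.clip(gain*e,-.0012,.0012)
        if not (np.hypot(*e)>2.): z=max(z-step,zend)
        move_l([*c,z],.025,rot=RV)
    return c,z
E
python3 - <<'E'
from h import *
move_l([.5185,.171,.141],.04,rot=RV); sleep(.1)
s=get_state(); print(s["position"],R.from_rotvec(s["eef_rot"]).as_matrix()[:,2].round(4),F()-F0,s["clock"])
c,z=ease((.5185,.171),.141,.118,tmax=5); print(c,z,F()-F0,get_state()["clock"])
E
```

```text
[0.51818859 0.17101859 0.1407769 ] [-1.4e-03 -3.0e-04 -1.0e+00] [-0.14558298  0.35210489 -0.19234632] 34.2833
34.5 [0.5185 0.171 ] 0.141 [0.5184 0.171  0.1407] [ 0.2  0.9 -0.1]
35.2 [0.5185 0.171 ] 0.137 [0.5187 0.1712 0.1371] [ 1.2  1.9 -0.6]
35.6 [0.5185 0.171 ] 0.135 [0.5189 0.1712 0.1351] [ 2.1  2.5 -0.3]
35.9 [0.5185 0.1711] 0.133 [0.5186 0.1711 0.1331] [2.  2.6 1.1]
36.6 [0.5185 0.1712] 0.129 [0.5183 0.1712 0.1288] [1.9 2.7 0.6]
37.0 [0.5185 0.1714] 0.127 [0.5183 0.1713 0.1268] [2.3 3.  1.3]
37.3 [0.5185 0.1717] 0.125 [0.5184 0.1717 0.1249] [2.2 2.9 0.5]
37.7 [0.5185 0.1719] 0.123 [0.5184 0.1719 0.1229] [1.8 2.4 0.5]
38.0 [0.5185 0.172 ] 0.121 [0.5185 0.1719 0.1209] [2.  2.2 0.6]
38.4 [0.5185 0.172 ] 0.119 [0.5184 0.1719 0.1189] [2.5 2.2 1. ]
[0.51858367 0.17196087] 0.118 [1.87515192 2.28598441 1.10830778] 38.75
```

```bash
python3 - <<'E'
from h import *
c,z=ease((.5186,.1718),.118,.096,dead=2.6,gain=.0006,tmax=6); s=get_state(); print(c,z,F()-F0,s["wrist_torque"],get_state()["clock"])
E
```

```text
38.9 [0.5186 0.1718] 0.118 [0.5185 0.1719 0.118 ] [1.9 2.1 1. ]
39.5 [0.5186 0.1718] 0.114 [0.5185 0.1718 0.1139] [2.  2.8 0.9]
40.2 [0.5186 0.1719] 0.11 [0.5184 0.1719 0.1097] [ 1.8  2.5 -0.1]
41.0 [0.5186 0.1719] 0.106 [0.5184 0.1718 0.1058] [ 1.5  2.6 -1.1]
41.6 [0.5186 0.1719] 0.102 [0.5185 0.1719 0.1019] [ 1.4  1.6 -0.8]
42.4 [0.5186 0.1719] 0.098 [0.5189 0.1719 0.098 ] [ 3.   0.6 -0.6]
[0.51882964 0.17194576] 0.096 [ 3.50356052  1.05839169 -1.25270252] [ 0.0793271  -0.80208622  0.03550288] 42.7333
```

```bash
python3 - <<'E'
from h import *
c,z=ease((.5193,.172),.096,.0915,step=.001,dead=1.,gain=.0003,fmax=8,tmax=6); print(c,z,F()-F0,get_state()["clock"])
E
```

```text
42.8 [0.5193 0.172 ] 0.096 [0.519  0.1719 0.096 ] [ 4.   0.8 -1.4]
43.5 [0.5202 0.172 ] 0.095 [0.5196 0.172  0.0947] [-0.7  0.5 -0.1]
43.9 [0.5202 0.172 ] 0.094 [0.5198 0.1721 0.0938] [-1.6  1.2 -0.4]
44.2 [0.52   0.1721] 0.093 [0.5199 0.1722 0.0929] [-2.2  1.8 -0.4]
44.6 [0.5197 0.1723] 0.092 [0.5199 0.1722 0.092 ] [-0.8  1.2 -0.5]
[0.51966349 0.17235351] 0.0915 [-0.80110408  1.20780724  0.11377013] 44.9667
```

```bash
python3 - <<'E'
from h import *
c=[.5196,.1724]
for z in np.arange(.091,.0875,-.0005):
    hit=move_l([*c,z],.01,rot=RV,until_force=5); f=F(3)-F0; s=get_state()
    print(round(z,4),s["position"].round(4),f.round(1),hit,round(s["clock"],1))
    if f[2]>3.5: break
E
```

```text
0.091 [0.5198 0.1723 0.091 ] [-0.3 -0.1 -0.1] False 45.3
0.0905 [0.5197 0.1724 0.0905] [-0.1  0.1  0.1] False 45.7
0.09 [0.5197 0.1724 0.0902] [-0.1  0.3  2.7] False 46.0
0.0895 [0.52   0.1724 0.0902] [-1.6  0.1  7.2] False 46.4
```

```bash
python3 - <<'E'
from h import *
move_l([.5197,.1724,.0900],.01,rot=RV); print(F()-F0)
let_go(); s=get_state(); print(s["finger_gap"],s["contact_force"],s["clock"])
move_l([.5197,.1724,.15],.08,rot=RV); move_l([.50,.1724,.29],.2,rot=RV)
sleep(.2); w,p=wrist("w_end"); print(get_state()["clock"],get_state()["contact_force"])
print(project(w,[.5197,.1724,.1275],p))
g=grab_frame("scene"); print([(n,[np.round(d["centre"],1).tolist() for d in tip_of("scene",n)][:1]) for n in("pin_collar","bottle","gluestick","case")])
a=cv2.imread("pics/w_end.png"); cv2.imwrite("pics/end.png",np.hstack([cv2.resize(a[130:280,220:420],(400,300),interpolation=3),cv2.resize(g["img"][185:335,270:470,::-1],(400,300),interpolation=3)]))
E
```

```text
[-0.83282371  0.28254913  5.70417606]
0.9964280276621253 [0.10048951 0.85896891 0.32424218] 47.375
49.3833 [-0.90973918 -0.22920562  0.83855698]
[324.05496089 199.7638754 ]
[('pin_collar', [[400.2, 225.9]]), ('bottle', [[296.7, 207.9]]), ('gluestick', [[474.6, 230.5]]), ('case', [[220.6, 244.8]])]
```

View pics/end.png

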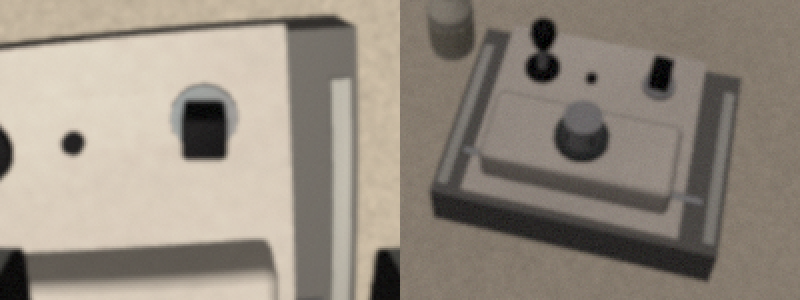

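The pin stands upright with its collar flat on the carriage, seen at wrist crop (205,118) and scene crop (659,80). The gripper is clear and the bystanders haven't moved.

```bash
python3 -c "
from cell import *
print(sign_off(), get_state()['clock'])"
```

```text
the job is handed in; nothing more can be done
the job is handed in; nothing more can be done
```

The transport pin is standing released in the carriage with its collar seated. I handed the job in at about 49.4 s on the clock, against the 64 s limit.

**What I did:** I drew the pin from the largest park block and lowered its nose through the carriage hole. I then eased it down onto the hidden bush in small force-guided steps, shifting sideways wherever the side load rose.

**Last checks:**
- **Seating:** the downward stop came at TCP z = 0.0902 m, where a flush collar was expected (about 0.0903 m). The seating force was about 7 N.
- **Side load:** it was near zero just before the collar seated. The highest lateral reading was about 4.8 N, below the 12 N bush limit, though readings were taken only at the step ends.
- **Final pictures:** the pin stands upright with its collar flat on the carriage, and the gripper is clear. The bottle, glue stick and case are where they were, within about 2 pixels.

**What went wrong:** my first sideways probing was not clean. Interrupted moves let the tool tilt about 3.6° with the pin in the hole, and most of the probes ended without a firm contact. I straightened the tool before the final descent and relied instead on the bush position seen by camera, one probe contact and the force feedback.

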